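# Lay out a second stage's parts in the service tray

## Robot

A 6-joint arm with a two-finger parallel gripper is mounted at the origin on the work surface. World frame = base frame: x ahead of the robot, y to its left, z up, the work surface at z = 0. Lengths are in m, angles in degrees, forces in N, time in s.
With the tool pointing down it reaches from about 0.35 to 0.875 m from the base axis. Payload 4.2 kg.
Tool frame: the origin (TCP) lies midway between the tips of the shut fingers; the grasp point (between the pads) lies bot.tcp_to_grasp behind it (bot.tcp_to_grasp is the distance from the TCP to the grasp point, in m); z points along the fingers, y is the line along which they close (so a half turn about z gives the same grasp; the last joint's range is limited). The gripper opens to 85 mm and grips with 20 to 120 N. Pads are 22 mm wide; open, the fingers measure 114 mm over their backs; the gripper's body (76 mm by 85 mm) begins 54 mm behind the grasp point. The pads swing forward as they close: fully open they stand 13 mm farther back than shut.
Start: joints at [-56.115, 22.042, 0.453, 0, -68.411, -14.817], TCP at [0.204, -0.591, 0.231] pointing down, gripper open.
Joint ranges: [-179.83, 179.83], [-69.29, 118.12], [-61.27, 80.66], [-181.25, 117.63], [-171.15, -9.14], [-177.46, 177.46]. Speed limits (degrees/s): [159.86, 159.86, 180, 180, 180, 180].

## Interface

Orientations are given as a 3x3 rotation matrix whose columns are the frame's x, y, z axes.
In Python, from workcell import bot gives the robot as it stands.
- The arm moves only by the tool drive_tool, never from a script. Its argument "plan" is a list of rows, each a list of 3 entries, a list of its own where there are three numbers: the shift along the tool's x, y, z in mm, then the turn, a rotation vector about the tool's x, y, z in degrees, then the gripper's target within -1 to 1 (fully open at 1, half-way at 0, shut at -1). A call has 1 to 8 rows; each row is the pose to reach, as a shift and turn from the pose commanded when the call began, along the tool's axes at that moment; what a row does not reach only later rows make up. A row lasts 1/12 s, in which the tool goes at most 41.7 mm and 7.16 degrees, less where a joint would pass 70% of its speed; a pose out of reach is approached as far as the arm can. A call with a gripper value outside its range is refused whole. The fingers move at their own pace and stop on an object; the grip force is fixed at half the most. Time passes only in rows, so rows that repeat a pose let the fingers close. It gives the time, the measured TCP pose, the force, the opening and the grip force at its end, in the units of the state.
- bot.state(): the state, without advancing time (a new reading comes with each control period).
- bot.get_image(name): name is "scene" or "side" or "wrist"; returns a dict with "color" (480x640x3 uint8, red, green, blue), "fx", "fy", "cx", "cy" (pixels), "eye" and "attitude" of the camera in the world. Camera axes: x right, y up, looking along -z (the intrinsics and any distortion apply to the point x, -y, -z); pixel columns grow to the right and rows downward; lengths in m; the calibration is good to about 2 mm. A picture is of the moment at which its call begins. There is no depth.
- bot.close_job(): hands the job in; it is judged then, once.
The state is a dict: "t": time; "joint_positions": joint angles; "joint_velocities": joint speeds; "joint_efforts": joint torques, N m; "eef_pos": TCP position; "tool_rot": TCP orientation; "force": force on the tool from outside, world axes, zero at the start; "moment": the same for the moment, N m; "opening": finger opening in m; "grip_force": force on a finger pad.
Only numpy, scipy, OpenCV 4.12 (cv2) and the standard library are available. Lean on these libraries where they do the work, as an engineer would, in place of code of your own. Each camera call takes 0.05 s, during which the arm holds its last target. There are 200 camera calls.

## Task

Lay out this regulator's parts in the service tray, each set down (not dropped) in the middle of its own mat, the same way up as it lies now: the black mouthpiece on the red mat, the chrome cover on the blue mat, the yellow tee on the green mat and the brass knob on the white mat. The white tee and the black knob belong to another regulator: leave them where they are.

Things in the scene. Friction and masses are not known exactly. Their poses are not given: they have to be found in the camera images.
- mouthpiece_center (a point): Black rubber mouthpiece on its side, 28 mm tall. Point: middle of the whole, 14 mm over its underside; z up. An oval tube 40 mm wide (y), 28 tall runs from x = -28 mm to an upright flange 68 mm wide (y) at x = 0 to 15 mm; two bite tabs reach on to x = 27 mm. Best gripped across the tube (along y) at x = -15 mm.
- cover_center (a point): Chrome second-stage cover, a round metal disc 60 mm in diameter, 20 mm tall, sides straight for the lower 17 mm, a ringed mark on top. Point: its centre, 10 mm over its underside; z up. All loose things on the bench start at least 95 mm apart, centre to centre.
- yellow_tee_center (a point): Yellow nylon exhaust tee, 76 mm long (own y), 34 mm tall: an upright oval collar, 24 mm wide (own x) and 38 mm long (own y), with a horn 18 mm tall either side swept back to x = -22 mm. Point: the collar's centre, 17 mm over the underside; z up. Take it by the collar, across x.
- brass_knob_center (a point): Brass adjustment knob, a ribbed cylinder standing on end, 29 mm in diameter, 25 mm tall. Point: its centre, 12.5 mm over its underside; z up.
- white_tee_center (a point): White exhaust tee, a look-alike to be left alone: 76 mm long (own y), 34 mm tall: an upright oval collar, 24 mm wide (own x) and 38 mm long (own y), with a horn 18 mm tall either side swept back to x = -22 mm. Point: the collar's centre, 17 mm over the underside; z up.
- black_knob_center (a point): Black plastic knob, a look-alike to be left alone: a ribbed cylinder standing on end, 29 mm in diameter, 25 mm tall. Point: its centre, 12.5 mm over its underside; z up.
- red_mat_top (a point): Red square mat, 100 x 100 x 3 mm, one of four in a square, 115 mm apart, in a fixed shallow dark steel tray (250 x 250 mm, rim 10 mm above the bench); which mat lies where varies. Point: centre of the mat's top face, 6 mm above the bench; x and y along its sides, z up.
- blue_mat_top (a point): Blue square mat, 100 x 100 x 3 mm, one of four in a square, 115 mm apart, in a fixed shallow dark steel tray (250 x 250 mm, rim 10 mm above the bench); which mat lies where varies. Point: centre of the mat's top face, 6 mm above the bench; x and y along its sides, z up.
- green_mat_top (a point): Green square mat, 100 x 100 x 3 mm, one of four in a square, 115 mm apart, in a fixed shallow dark steel tray (250 x 250 mm, rim 10 mm above the bench); which mat lies where varies. Point: centre of the mat's top face, 6 mm above the bench; x and y along its sides, z up.
- white_mat_top (a point): White square mat, 100 x 100 x 3 mm, one of four in a square, 115 mm apart, in a fixed shallow dark steel tray (250 x 250 mm, rim 10 mm above the bench); which mat lies where varies. Point: centre of the mat's top face, 6 mm above the bench; x and y along its sides, z up.
There are look-alikes about, which are no part of the job. There is more than one size of the part that bears yellow_tee_center; the job needs the larger. Of the things shaped like the part that bears brass_knob_center, the brass one is meant.

How it is judged (in metres and radians):
At the end, for the whole second after the job is handed in: Mouthpiece, cover, yellow tee and brass knob rest on the red, blue, green and white mat, centre within 15 mm of the mat's centre, height within 4 mm of lying flat, upright within 0.15 rad, released and still; white tee and black knob within 15 mm of where they started (horizontal distance between mouthpiece_center and red_mat_top below 0.015 m and z of mouthpiece_center in the frame of red_mat_top between 0.01 and 0.018 m and angle between each of mouthpiece_center, cover_center, yellow_tee_center, brass_knob_center's own z axis and vertical below 0.15 rad and linear speed of each of mouthpiece, cover, yellow_tee, brass_knob below 0.02 m/s and horizontal distance between cover_center and blue_mat_top below 0.015 m and z of cover_center in the frame of blue_mat_top between 0.006 and 0.014 m and horizontal distance between yellow_tee_center and green_mat_top below 0.015 m and z of yellow_tee_center in the frame of green_mat_top between 0.013 and 0.021 m and horizontal distance between brass_knob_center and white_mat_top below 0.015 m and z of brass_knob_center in the frame of white_mat_top between 0.0085 and 0.0165 m and distance of each of white_tee_center, black_knob_center from where it was at the start of the episode below 0.015 m); the robot touches nothing.
It fails at once if the white tee or the black knob is moved by more than 15 mm (distance of any of white_tee_center, black_knob_center from where it was at the start of the episode above 0.015 m).
It fails at once if a part is dropped onto its mat from more than about 25 mm (over 0.7 m/s with no finger on it) ((horizontal distance between mouthpiece_center and red_mat_top below 0.05 m and linear speed of mouthpiece above 0.7 m/s and contact force between the fingers and mouthpiece below 0.05 N) or (horizontal distance between cover_center and blue_mat_top below 0.05 m and linear speed of cover above 0.7 m/s and contact force between the fingers and cover below 0.05 N) or (horizontal distance between yellow_tee_center and green_mat_top below 0.05 m and linear speed of yellow_tee above 0.7 m/s and contact force between the fingers and yellow_tee below 0.05 N) or (horizontal distance between brass_knob_center and white_mat_top below 0.05 m and linear speed of brass_knob above 0.7 m/s and contact force between the fingers and brass_knob below 0.05 N)).
It also fails if it takes over 101 s, if anything falls off the work surface, if the arm or the gripper's body presses on something with over 40 N, if the wrist force passes 120 N, or if a joint passes its speed limit or range.

## Working session

There is one attempt and no reset: what is moved stays moved. The work goes in short steps, Python scripts to look and compute and a tool call to move; the robot and the scene stay as the last step left them, time stands still between calls to the robot, and variables do not carry over. Pictures are saved under pics/ and viewed, at most 14 in all, crops included, and the job is handed in when it is done.

Besides the shell and the picture viewer there is one more tool, called after "Emit:" as name(argument=value, ...) on one line, values as JSON. drive_tool: Moves the arm, as the interface text tells. Its arguments: {"type":"object","properties":{"plan":{"type":"array"}},"required":["plan"]}

```bash
mkdir -p pics; ls
python3 - <<'E'
from workcell import bot
import cv2
s=bot.state();print(s,bot.tcp_to_grasp)
for n in("scene","side"):
    d=bot.get_image(n);cv2.imwrite(f"pics/{n}0.png",d["color"][:,:,::-1]);print(n,{k:v for k,v in d.items() if k!="color"})
E
```

```text
pics
{'t': 0.0, 'joint_positions': array([-5.61154173e+01,  2.20892879e+01,  3.81177641e-01, -2.76675134e-02,
       -6.84099193e+01, -1.48167321e+01]), 'joint_velocities': array([ 0.08252902, -0.08867143, -0.0349216 , -0.07041846, -0.09556726,
       -0.00312623]), 'joint_efforts': array([ 4.77900212e-04, -3.92293525e+01,  1.88400525e+01,  4.18601856e+00,
       -4.64025172e-03,  3.90883017e-06]), 'eef_pos': array([ 0.20401325, -0.59016608,  0.23025006]), 'tool_rot': array([[-9.45190517e-01, -3.26518429e-01, -7.75722315e-04],
       [-3.26519337e-01,  9.45188489e-01,  1.96043515e-03],
       [ 9.30855991e-05,  2.10627305e-03, -9.99997777e-01]]), 'force': array([-0.4695653 , -0.47140866,  0.54270239]), 'moment': array([-0.01445993, -0.03911368, -0.0163278 ]), 'grip_force': 0.0, 'opening': 0.08543339829790593} 0.0187
scene {'fx': 450.017435037767, 'fy': 450.017435037767, 'cx': 316.5104022180233, 'cy': 243.9490457811548, 'eye': array([ 1.2084312 , -0.31208979,  0.5121416 ]), 'attitude': array([[ 0.49291429, -0.48097465,  0.72505095],
       [ 0.86989415,  0.28954679, -0.39930793],
       [-0.01787918,  0.82754217,  0.56111879]])}
side {'fx': 488.117567022706, 'fy': 488.117567022706, 'cx': 326.29440574541184, 'cy': 240.08782694038402, 'eye': array([0.32908321, 0.53462621, 0.6765162 ]), 'attitude': array([[-0.90301915,  0.30683998, -0.3006753 ],
       [-0.42956287, -0.65415902,  0.62253652],
       [-0.00567037,  0.69132135,  0.72252519]])}
```

View pics/scene0.png

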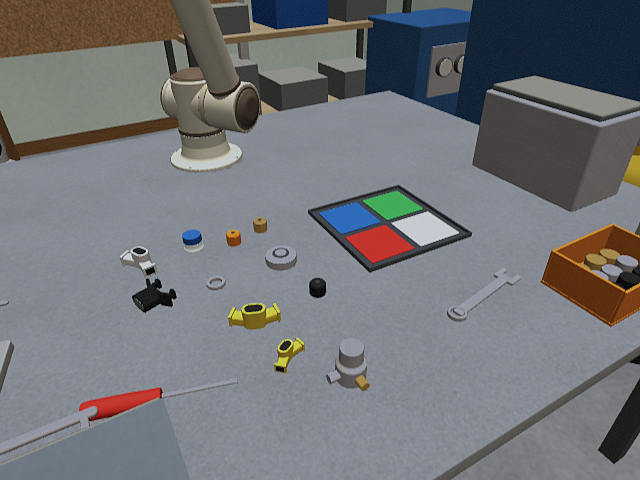

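View pics/side0.png

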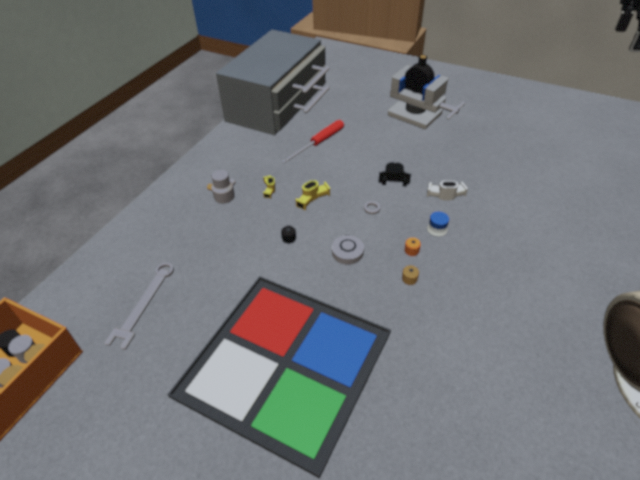

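The scene view shows these parts:
- Mouthpiece near (153,296) and cover at (281,257).
- Yellow tees: a larger one at (255,315) and a smaller one at (289,353).
- Knobs: brass at (260,225), orange at (233,238), black at (317,288).
- White tee at (140,260).
- Mats: blue (350,217), green (393,205), red (380,243), white (425,228).

I'll measure from both cameras and enlarge the candidates.

```bash
cat > h.py <<'E'
from workcell import bot
import cv2, numpy as np
def w(d,u,v,z):
    r=d["attitude"]@np.array([(u-d["cx"])/d["fx"],-(v-d["cy"])/d["fy"],-1]); e=d["eye"]
    return e+r*(z-e[2])/r[2]
def px(d,p):
    c=d["attitude"].T@(np.array(p)-d["eye"]); return np.array([d["cx"]-d["fx"]*c[0]/c[2], d["cy"]+d["fy"]*c[1]/c[2]])
def tool(s,p):  # world point in tool axes (mm)
    return s["tool_rot"].T@(np.array(p)-s["eef_pos"])*1000
E
python3 - <<'E'
from h import *
np.set_printoptions(precision=3,suppress=True)
a=bot.get_image("scene");b=bot.get_image("side")
P=dict(mouth=((153,296),(395,174),.014),cover=((281,252),(347,245),.02),ytee=((255,308),(311,187),.034),ysmall=((289,346),(269,181),.025),brass=((260,220),(411,270),.025),orange=((233,233),(412,242),.025),black=((317,283),(288,230),.025),wtee=((140,251),(448,185),.034),
red=((380,243),(271,321),.006),blue=((350,217),(335,348),.006),green=((393,205),(300,411),.006),white=((425,228),(233,379),.006),lblue=((192,234),(439,216),.03))
for k,(p,q,z) in P.items(): print(k,w(a,*p,z)[:2],w(b,*q,z)[:2])
c1=cv2.resize(a["color"][200:380,100:340],None,fx=3.3,fy=3.3,interpolation=cv2.INTER_CUBIC)
cv2.imwrite("pics/c1.png",c1[:,:,::-1])
E
```

```text
mouth [ 0.558 -0.274] [ 0.555 -0.277]
cover [ 0.561 -0.033] [ 0.562 -0.036]
ytee [ 0.697 -0.143] [ 0.689 -0.141]
ysmall [ 0.787 -0.129] [ 0.782 -0.13 ]
brass [ 0.44  -0.023] [ 0.436 -0.024]
orange [ 0.458 -0.09 ] [ 0.456 -0.089]
black [ 0.683 -0.023] [ 0.677 -0.02 ]
wtee [ 0.44  -0.267] [ 0.439 -0.265]
red [0.617 0.159] [0.611 0.162]
blue [0.501 0.163] [0.495 0.163]
green [0.507 0.276] [0.497 0.277]
white [0.62  0.273] [0.611 0.276]
lblue [ 0.427 -0.164] [ 0.43  -0.172]
```

View pics/c1.png

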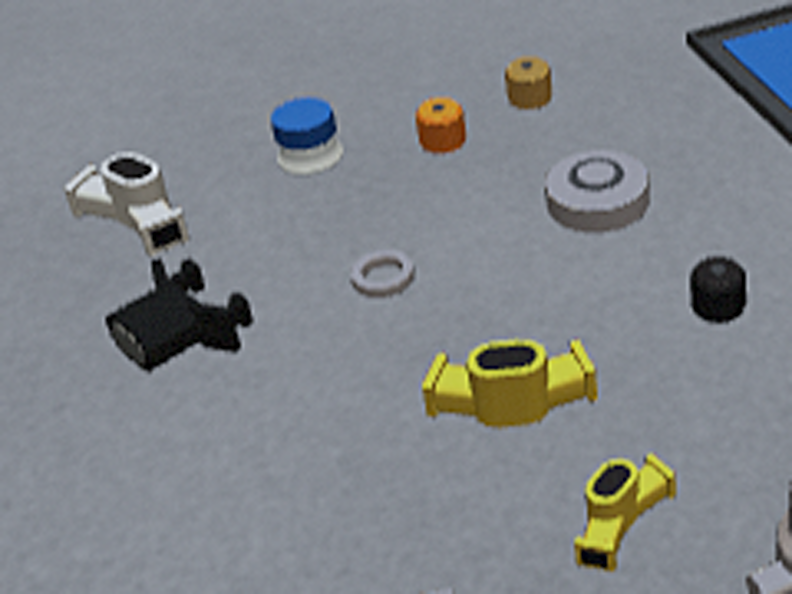

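Brass or orange knob: the tan one at (260,225) is the brass knob, since the one at (233,238) is plainly orange. Of the yellow tees, the one at (255,315) is clearly the larger. Next I'll work out the yaw of each part and the first move, to above the mouthpiece.

```bash
cat >> h.py <<'E'
def go(p,yaw=None):
    "report shift (tool mm) to TCP p, and turn about tool z to bring tool y to world yaw deg (mod 180)"
    s=bot.state(); R=s["tool_rot"]; y=np.degrees(np.arctan2(R[1,1],R[0,1]))
    t=None if yaw is None else (-(yaw-y)+90)%180-90
    print("shift",np.round(tool(s,p),1),"turn z",t,"yaw",round(y,1),"pos",np.round(s["eef_pos"],4),"j6",s["joint_positions"][5].round(1),"t",s["t"],"open",s["opening"])
E
python3 - <<'E'
from h import *
a=bot.get_image("scene")
f=lambda x,y,z:w(a,x/3.3+100,y/3.3+200,z)[:2]
d=f(582,357,.018)-f(437,372,.018);print("tee y",np.degrees(np.arctan2(d[1],d[0])),np.linalg.norm(d))
d=f(215,292,.014)-f(128,338,.014);print("mouth x",np.degrees(np.arctan2(d[1],d[0])),np.linalg.norm(d))
go([.556,-.276,.2],0)
E
```

```text
tee y 68.09168767534706 0.07051788061399479
mouth x 106.43525585200727 0.04941222998341123
shift [-435.3  182.3   30.9] turn z -70.93768570241173 yaw 109.1 pos [ 0.2041 -0.5905  0.2308] j6 -14.8 t 0.25 open 0.08573466424791491
```

Emit:
drive_tool(plan=[[[-30,12,0],[0,0,-7],1],[[-60,24,4],[0,0,-14],1],[[-95,39,8],[0,0,-21],1],[[-130,54,8],[0,0,-28],1],[[-165,69,8],[0,0,-35],1],[[-200,84,8],[0,0,-42],1],[[-235,98,8],[0,0,-49],1],[[-265,110,8],[0,0,-55],1]])

```text
t: 0.92
eef_pos: [0.4202, -0.3983, 0.2234]
tool_rot: [[-0.268, -0.963, 0.0], [-0.963, 0.268, 0.0], [-0.0, -0.0, -1.0]]
force: [-0.4, -0.8, 0.6]
opening: 0.0856
grip_force: 0.0
```

```bash
python3 -c "
from h import *
go([.556,-.276,.2],16)"
```

```text
shift [-154.3  -98.1   23.5] turn z -31.549924974733187 yaw 164.5 pos [ 0.4202 -0.3983  0.2234] j6 11.9 t 0.9167 open 0.08556642088523593
```

Emit:
drive_tool(plan=[[[-30,-19,5],[0,0,-6],1],[[-60,-38,10],[0,0,-12],1],[[-90,-57,15],[0,0,-18],1],[[-120,-76,20],[0,0,-25],1],[[-145,-92,23],[0,0,-31],1],[[-154,-98,23],[0,0,-31],1],[[-154,-98,23],[0,0,-31],1]])

```text
t: 1.5
eef_pos: [0.5569, -0.2771, 0.1996]
tool_rot: [[0.262, -0.965, -0.001], [-0.965, -0.262, 0.0], [-0.0, 0.001, -1.0]]
force: [-0.8, -0.4, 0.1]
opening: 0.0855
grip_force: 0.0
```

```bash
cat >> h.py <<'E'
def snap(n,cam="wrist"):
    d=bot.get_image(cam); cv2.imwrite(f"pics/{n}.png",d["color"][:,:,::-1]); np.save(f"pics/{n}.npy",d,allow_pickle=True); return d
def load(n): return np.load(f"pics/{n}.npy",allow_pickle=True).item()
E
python3 -c "
from h import *
snap('w1');go([.556,-.276,.2],16)"
```

```text
shift [-2.  -0.8 -0.1] turn z -0.9023871090220723 yaw -164.9 pos [ 0.5557 -0.2782  0.1999] j6 26.8 t 1.55 open 0.08533195519085647
```

View pics/w1.png

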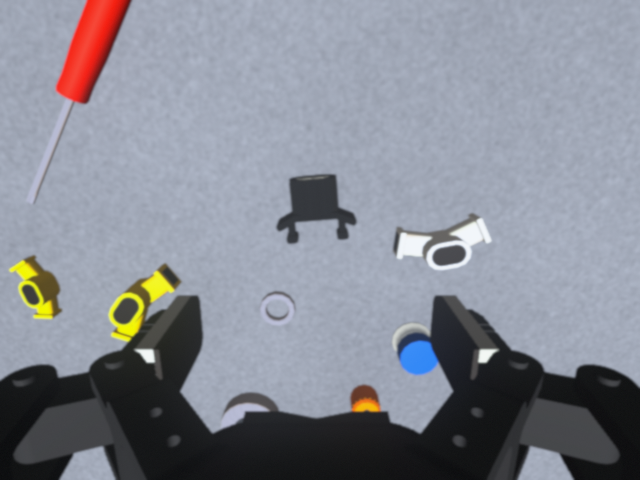

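The wrist view shows the mouthpiece with its tube end at (313,178), flange at (316,217) and tabs at (292,238) and (343,233). The large yellow tee's collar is at (126,310), with horns at (170,278) and (123,334). The white tee is at (448,252), well clear.

```bash
python3 -c "
from h import *
np.set_printoptions(precision=4,suppress=True)
d=load('w1')
e=w(d,313.5,177,.02);t=(w(d,292,240,.01)+w(d,343,236,.01))/2
f1=w(d,279,227,.014);f2=w(d,354,220,.014)
print('tube end',e,'tabs',t,'len',np.linalg.norm((t-e)[:2]),'flange w',np.linalg.norm(f1-f2))
u=(t-e)[:2];u/=np.linalg.norm(u);print('x yaw',np.degrees(np.arctan2(u[1],u[0])),'y yaw',np.degrees(np.arctan2(*(f2-f1)[1::-1])))
g=e[:2]+u*.013;print('grip',g,'centre',e[:2]+u*.028)
print('ytee',w(d,126,310,.034)); h1=w(d,170,276,.012);h2=w(d,123,335,.012);print(h1,h2,np.degrees(np.arctan2(*(h2-h1)[1::-1])))
print('wtee',w(d,449,255,.034),'orange',w(d,365,405,.025),'cover',w(d,250,420,.02))
go([g[0],g[1],.1],np.degrees(np.arctan2(u[1],u[0]))+90)
"
```

```text
tube end [ 0.5661 -0.3003  0.02  ] tabs [ 0.5482 -0.2471  0.01  ] len 0.05615203380959618 flange w 0.06590811683915473
x yaw 108.6512502259031 y yaw -159.32745667432567
grip [ 0.562 -0.288] centre [ 0.5572 -0.2738]
ytee [ 0.695  -0.1466  0.034 ]
[ 0.6691 -0.1773  0.012 ] [ 0.7027 -0.1051  0.012 ] 64.99795605111792
wtee [ 0.4395 -0.2687  0.034 ] orange [ 0.4597 -0.0989  0.025 ] cover [ 0.5642 -0.0477  0.02  ]
shift [11.1 -3.6 99.9] turn z -3.553637334925156 yaw -164.9 pos [ 0.5557 -0.2782  0.1999] j6 26.8 t 1.55 open 0.08533195519085647
```

Emit:
drive_tool(plan=[[[12,-4,35],[0,0,-3.5],1],[[12,-4,70],[0,0,-3.5],1],[[12,-4,105],[0,0,-3.5],1],[[12,-4,140],[0,0,-3.5],1],[[12,-4,165],[0,0,-3.5],1],[[12,-4,185],[0,0,-3.5],1],[[12,-4,198],[0,0,-3.5],1],[[12,-4,198],[0,0,-3.5],1]])

```text
t: 2.22
eef_pos: [0.5588, -0.2902, -0.0008]
tool_rot: [[0.315, -0.949, -0.007], [-0.949, -0.315, 0.002], [-0.004, 0.006, -1.0]]
force: [-0.6, 0.1, 0.2]
opening: 0.0855
grip_force: 0.0
```

Emit:
drive_tool(plan=[[[0,0,0],[0,0,0],-0.5],[[0,0,0],[0,0,0],-1],[[0,0,0],[0,0,0],-1],[[0,0,0],[0,0,0],-1],[[0,0,0],[0,0,0],-1],[[0,0,0],[0,0,0],-1],[[0,0,0],[0,0,0],-1],[[0,0,0],[0,0,0],-1]])

```text
t: 2.88
eef_pos: [0.5634, -0.29, 0.0043]
tool_rot: [[0.319, -0.948, 0.003], [-0.948, -0.319, -0.001], [0.002, -0.002, -1.0]]
force: [-0.5, -0.2, 5.9]
opening: 0.0386
grip_force: 60.8
```

Emit:
drive_tool(plan=[[[0,0,-20],[0,0,0],-1],[[0,0,-50],[0,0,0],-1],[[0,0,-80],[0,0,0],-1],[[0,0,-110],[0,0,0],-1],[[0,0,-110],[0,0,0],-1],[[0,0,-110],[0,0,0],-1]])

```text
t: 3.38
eef_pos: [0.5633, -0.2895, 0.1147]
tool_rot: [[0.318, -0.948, 0.005], [-0.948, -0.318, -0.001], [0.002, -0.004, -1.0]]
force: [-1.2, 0.1, -1.0]
opening: 0.0385
grip_force: 60.3
```

```bash
cat >> h.py <<'E'
def mats(d,mn=800):
    "mat centres from colour blobs (minAreaRect corners intersected at z=6 mm)"
    h=cv2.cvtColor(cv2.GaussianBlur(d["color"],(3,3),0),cv2.COLOR_RGB2HSV); o={}
    for k,lo,hi in(("red",(0,150,60),(6,255,255)),("green",(45,120,60),(75,255,255)),("blue",(100,150,60),(120,255,255)),("white",(0,0,195),(180,30,255))):
        m=cv2.inRange(h,lo,hi); c=max(cv2.findContours(m,0,1)[0],key=cv2.contourArea,default=None)
        if c is None or cv2.contourArea(c)<mn: continue
        q=cv2.approxPolyDP(cv2.convexHull(c),.04*cv2.arcLength(c,True),True)[:,0]
        P=np.array([w(d,*p,.006)[:2] for p in q.astype(float)]); c0,sz,an=cv2.minAreaRect((P*1000).astype(np.float32)); o[k]=(np.round(c0,1),np.round(sz,1),round(an,1),len(q))
    return o
E
python3 -c "
from h import *
for n in('scene','side'):
  for k,v in mats(bot.get_image(n)).items(): print(n,k,*v)
go([.620,.144,.115])"
```

```text
scene red [613.7 157.3] [97.4 97.9] 87.2 4
scene green [501.5 275.7] [98. 97.] 88.0 4
scene blue [-1060.   1532.4] [ 748.9 2602.6] 43.4 4
scene white [-3392.6  1123.8] [ 793.3 1657.6] 77.7 4
side red [611.5 159.8] [97. 96.] 89.0 4
side green [499.1 276.5] [96.9 96.4] 88.6 4
side blue [1308.2 -833.2] [431.1 298.8] 14.8 4
side white [613.9 273.9] [92.6 91.3] 89.5 4
shift [-391.9 -193.3   -3.1] turn z None yaw -161.5 pos [ 0.5614 -0.289   0.1115] j6 31.2 t 3.4833 open 0.03872432281876446
```

Emit:
drive_tool(plan=[[[-20,-10,0],[0,0,0],-1],[[-55,-27,0],[0,0,0],-1],[[-90,-44,0],[0,0,0],-1],[[-125,-62,0],[0,0,0],-1],[[-160,-79,0],[0,0,0],-1],[[-195,-96,0],[0,0,0],-1],[[-230,-113,0],[0,0,0],-1],[[-265,-130,0],[0,0,0],-1]])

```text
t: 4.15
eef_pos: [0.5998, 0.0048, 0.1104]
tool_rot: [[0.318, -0.948, -0.004], [-0.948, -0.318, -0.001], [-0.001, 0.004, -1.0]]
force: [1.3, -0.4, -0.5]
opening: 0.0391
grip_force: 60.3
```

Emit:
drive_tool(plan=[[[-35,-17,0],[0,0,0],-1],[[-70,-34,0],[0,0,0],-1],[[-100,-49,0],[0,0,0],-1],[[-120,-58,0],[0,0,0],-1],[[-126,-62,0],[0,0,0],-1],[[-126,-62,0],[0,0,0],-1],[[-126,-62,0],[0,0,0],-1]])

```text
t: 4.73
eef_pos: [0.6188, 0.1417, 0.1108]
tool_rot: [[0.319, -0.948, -0.003], [-0.948, -0.319, -0.001], [0.0, 0.003, -1.0]]
force: [-0.4, 0.3, -1.2]
opening: 0.0386
grip_force: 60.3
```

```bash
python3 -c "
from h import *
d=snap('w2')
for k,v in mats(d).items(): print(k,*v)
go([.6185,.1425,.010]);print(bot.state()['grip_force'])"
```

```text
red [614.3 158.5] [97.5 96.7] 88.4 4
blue [498.9 158.6] [92.4 99.1] 88.8 5
white [608.9 152.8] [499.5 304.1] 17.8 4
shift [ -1.5  -0.3 101.2] turn z None yaw -161.5 pos [0.6189 0.141  0.1112] j6 -8.9 t 4.7833 open 0.03859489628165857
60.31311258673668
```

View pics/w2.png

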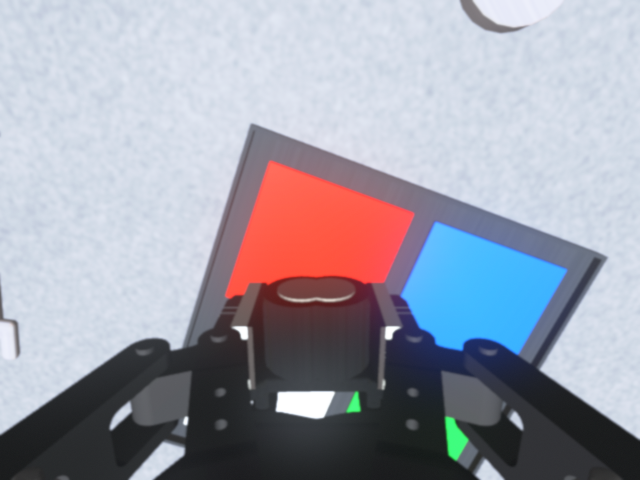

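Emit:
drive_tool(plan=[[[0,0,25],[0,0,0],-1],[[0,0,55],[0,0,0],-1],[[0,0,75],[0,0,0],-1],[[0,0,88],[0,0,0],-1],[[0,0,94],[0,0,0],-1],[[0,0,98],[0,0,0],-1],[[0,0,99],[0,0,0],-1],[[0,0,99],[0,0,0],-1]])

```text
t: 5.45
eef_pos: [0.6202, 0.1418, 0.014]
tool_rot: [[0.318, -0.948, 0.001], [-0.948, -0.318, 0.0], [-0.0, -0.001, -1.0]]
force: [0.7, -0.2, -0.6]
opening: 0.0388
grip_force: 60.3
```

Emit:
drive_tool(plan=[[[0,0,2],[0,0,0],-1],[[0,0,2],[0,0,0],-1],[[0,0,3],[0,0,0],-1],[[0,0,3],[0,0,0],-1],[[0,0,3],[0,0,0],0.3],[[0,0,3],[0,0,0],0.6],[[0,0,3],[0,0,0],0.6],[[0,0,3],[0,0,0],0.6]])

```text
t: 6.12
eef_pos: [0.6198, 0.1423, 0.0104]
tool_rot: [[0.319, -0.948, 0.0], [-0.948, -0.319, 0.0], [-0.0, -0.0, -1.0]]
force: [-0.8, 1.1, -0.7]
opening: 0.0683
grip_force: 0.0
```

Emit:
drive_tool(plan=[[[0,0,-10],[0,0,0],0.6],[[0,0,-35],[0,0,0],1],[[0,0,-70],[0,0,0],1],[[0,0,-100],[0,0,0],1],[[0,0,-130],[0,0,0],1],[[0,0,-140],[0,0,0],1],[[0,0,-140],[0,0,0],1]])

```text
t: 6.7
eef_pos: [0.6217, 0.143, 0.1551]
tool_rot: [[0.319, -0.948, 0.008], [-0.948, -0.319, 0.003], [-0.0, -0.009, -1.0]]
force: [0.0, -0.2, 0.7]
opening: 0.0854
grip_force: 0.0
```

```bash
python3 -c "
from h import *
np.set_printoptions(precision=4,suppress=True)
d=snap('w3')
for k,v in mats(d).items(): print(k,*v)
go([.563,-.035,.16],None);go([.695,-.145,.16],155)"
```

```text
red [613.3 158.2] [97.3 97.6] 88.4 4
green [504. 272.] [90.5 93.9] 87.9 5
blue [498.6 161. ] [97.1 99. ] 88.5 4
white [640.4 144.3] [232.1   0. ] -113.2 2
shift [150.2 110.8  -8.3] turn z None yaw -161.4 pos [0.6202 0.1426 0.1523] j6 -8.9 t 6.75 open 0.08569751508999832
shift [296.5  20.7  -8.1] turn z 43.562134427899764 yaw -161.4 pos [0.6202 0.1426 0.1523] j6 -8.9 t 6.75 open 0.08569751508999832
```

View pics/w3.png

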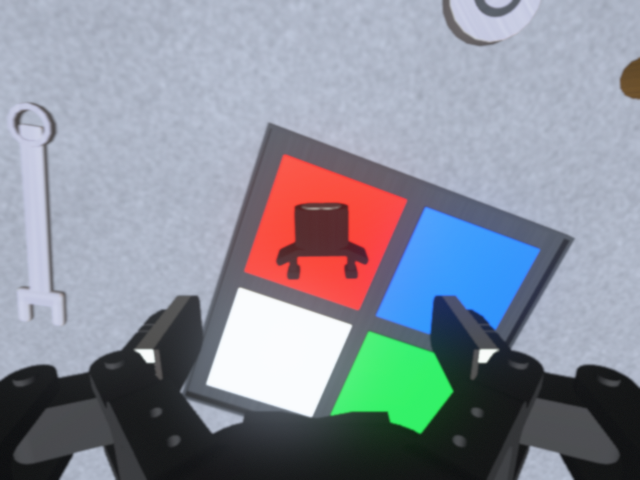

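The mouthpiece sits centred on the red mat: tube end (322,206), tabs at about y=275, mat centre about (326,232). The cover is next.

Emit:
drive_tool(plan=[[[25,18,0],[0,0,0],1],[[55,40,0],[0,0,0],1],[[85,62,0],[0,0,0],1],[[115,84,20],[0,0,0],1],[[140,103,40],[0,0,0],1],[[149,110,60],[0,0,0],1],[[149,110,60],[0,0,0],1],[[149,110,60],[0,0,0],1]])

```text
t: 7.42
eef_pos: [0.5612, -0.0349, 0.0882]
tool_rot: [[0.317, -0.948, -0.005], [-0.948, -0.317, -0.001], [-0.001, 0.005, -1.0]]
force: [0.3, 0.8, 0.3]
opening: 0.0853
grip_force: 0.0
```

```bash
python3 -c "
from h import *
d=snap('w4')
print(px(d,[.5615,-.0345,.02]))
go([.562,-.035,-.002],None)"
```

```text
[316.46738368 248.76900864]
shift [ 0.7  1.  91.6] turn z None yaw -161.4 pos [ 0.5629 -0.034   0.0896] j6 5.5 t 7.4667 open 0.08529879243649766
```

View pics/w4.png

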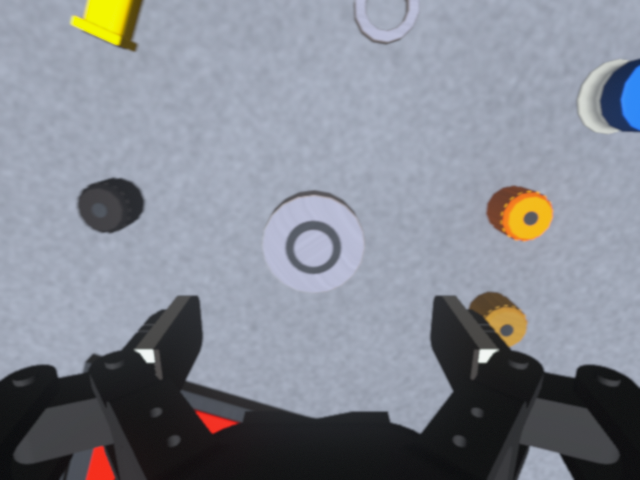

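The cover's ring is at (313,246), within 2 mm of the prediction. The brass knob's top is at (507,330).

Emit:
drive_tool(plan=[[[2,0,30],[0,0,0],1],[[2,0,55],[0,0,0],1],[[2,0,75],[0,0,0],1],[[2,0,87],[0,0,0],1],[[2,0,91],[0,0,0],1],[[2,0,91],[0,0,0],1]])

```text
t: 7.97
eef_pos: [0.564, -0.0348, -0.0011]
tool_rot: [[0.32, -0.947, -0.001], [-0.947, -0.32, -0.0], [0.0, 0.001, -1.0]]
force: [0.3, 0.1, 0.5]
opening: 0.0854
grip_force: 0.0
```

Emit:
drive_tool(plan=[[[0,0,0],[0,0,0],0.3],[[0,0,0],[0,0,0],0],[[0,0,0],[0,0,0],-0.5],[[0,0,0],[0,0,0],-1],[[0,0,0],[0,0,0],-1],[[0,0,0],[0,0,0],-1],[[0,0,0],[0,0,0],-1]])

```text
t: 8.55
eef_pos: [0.5651, -0.0354, 0.0012]
tool_rot: [[0.319, -0.948, 0.004], [-0.948, -0.319, 0.001], [0.001, -0.004, -1.0]]
force: [-0.5, 1.3, 6.1]
opening: 0.0572
grip_force: 64.5
```

Emit:
drive_tool(plan=[[[0,0,-15],[0,0,0],-1],[[0,0,-40],[0,0,0],-1],[[0,0,-65],[0,0,0],-1],[[0,0,-80],[0,0,0],-1],[[0,0,-80],[0,0,0],-1]])

```text
t: 8.97
eef_pos: [0.566, -0.0356, 0.0834]
tool_rot: [[0.319, -0.948, 0.008], [-0.948, -0.319, 0.001], [0.002, -0.008, -1.0]]
force: [0.1, -0.6, 0.3]
opening: 0.0568
grip_force: 64.3
```

```bash
python3 -c "
from h import *
np.set_printoptions(precision=4,suppress=True)
d=load('w4')
print('cover',w(d,313.5,246.5,.02),'brass',w(d,507,330,.025),'black',w(d,99,211,.025))
go([.4986,.161,.08],None)"
```

```text
cover [ 0.5635 -0.0353  0.02  ] brass [ 0.4378 -0.0234  0.025 ] black [ 0.6806 -0.0195  0.025 ]
shift [-207.8    1.2    3.1] turn z None yaw -161.4 pos [ 0.566  -0.0356  0.0834] j6 5.8 t 8.9667 open 0.056756916855131734
```

Emit:
drive_tool(plan=[[[-20,0,0],[0,0,0],-1],[[-50,0,0],[0,0,0],-1],[[-85,0,0],[0,0,0],-1],[[-120,0,0],[0,0,0],-1],[[-155,0,0],[0,0,0],-1],[[-190,0,0],[0,0,0],-1],[[-207,1,0],[0,0,0],-1],[[-207,1,0],[0,0,0],-1]])

```text
t: 9.63
eef_pos: [0.4953, 0.1626, 0.0787]
tool_rot: [[0.322, -0.947, -0.001], [-0.947, -0.322, 0.0], [-0.0, 0.001, -1.0]]
force: [-0.5, -0.2, -1.0]
opening: 0.057
grip_force: 64.3
```

```bash
python3 -c "
from h import *
d=snap('w5')
go([.4986,.161,.007],None);print(bot.state()['grip_force'])
s=bot.state();print(px(d,s['eef_pos']+[0,0,.018]))"
```

```text
shift [ 1.2 -2.8 71.7] turn z None yaw -161.3 pos [0.4956 0.1612 0.0787] j6 -17.1 t 9.6833 open 0.056991750477194826
64.31481158360839
[319.45507528 321.43092385]
```

View pics/w5.png

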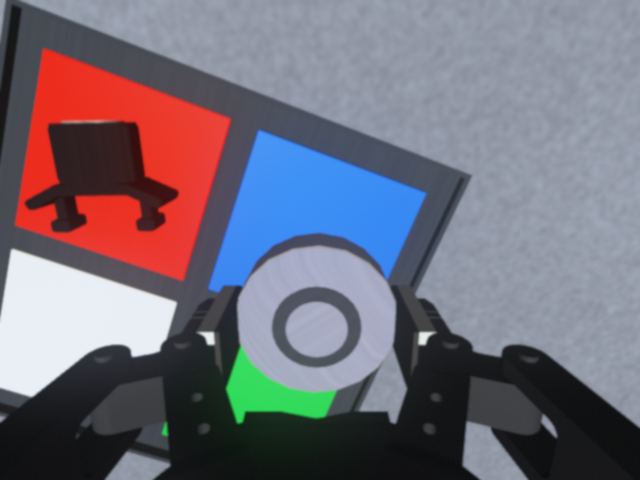

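The cover is held level, centred between the fingers at (317,325).

Emit:
drive_tool(plan=[[[1,-3,20],[0,0,0],-1],[[1,-3,40],[0,0,0],-1],[[1,-3,55],[0,0,0],-1],[[1,-3,64],[0,0,0],-1],[[1,-3,68],[0,0,0],-1],[[1,-3,71],[0,0,0],-1],[[1,-3,71],[0,0,0],-1]])

```text
t: 10.27
eef_pos: [0.5, 0.1596, 0.0081]
tool_rot: [[0.318, -0.948, -0.0], [-0.948, -0.318, -0.0], [0.0, 0.0, -1.0]]
force: [-0.6, -0.3, -0.8]
opening: 0.057
grip_force: 64.3
```

Emit:
drive_tool(plan=[[[0,0,1],[0,0,0],-1],[[0,0,1],[0,0,0],-1],[[0,0,1],[0,0,0],0.6],[[0,0,1],[0,0,0],0.9],[[0,0,1],[0,0,0],0.9],[[0,0,1],[0,0,0],0.9]])

```text
t: 10.77
eef_pos: [0.5, 0.1602, 0.0077]
tool_rot: [[0.319, -0.948, 0.001], [-0.948, -0.319, 0.0], [-0.0, -0.001, -1.0]]
force: [0.2, 0.4, 0.3]
opening: 0.081
grip_force: 0.0
```

Emit:
drive_tool(plan=[[[0,0,-10],[0,0,0],1],[[0,0,-35],[0,0,0],1],[[0,0,-70],[0,0,0],1],[[0,0,-100],[0,0,0],1],[[0,0,-130],[0,0,0],1],[[0,0,-140],[0,0,0],1],[[0,0,-140],[0,0,0],1]])

```text
t: 11.35
eef_pos: [0.5015, 0.1611, 0.1513]
tool_rot: [[0.319, -0.948, 0.007], [-0.948, -0.319, 0.004], [-0.002, -0.008, -1.0]]
force: [0.1, 0.3, -0.4]
opening: 0.0846
grip_force: 0.0
```

```bash
python3 -c "
from h import *
d=snap('w6')
for k,v in mats(d).items(): print(k,*v)
go([.4375,-.0235,.006],106);go([.4375,-.0235,.006],None)"
```

```text
red [612.6 158.3] [98. 97.] 88.3 4
green [501.  275.1] [99.  99.4] 88.2 4
blue [497.8 161.4] [97.6 98.2] 88.4 4
white [615.3 272.7] [98.7 99.7] 89.3 5
shift [154.6 118.4 142.3] turn z -87.44144412567039 yaw -161.4 pos [0.5002 0.1604 0.1489] j6 -16.9 t 11.4 open 0.0852319102384171
shift [154.6 118.4 142.3] turn z None yaw -161.4 pos [0.5002 0.1604 0.1489] j6 -16.9 t 11.4 open 0.0852319102384171
```

View pics/w6.png

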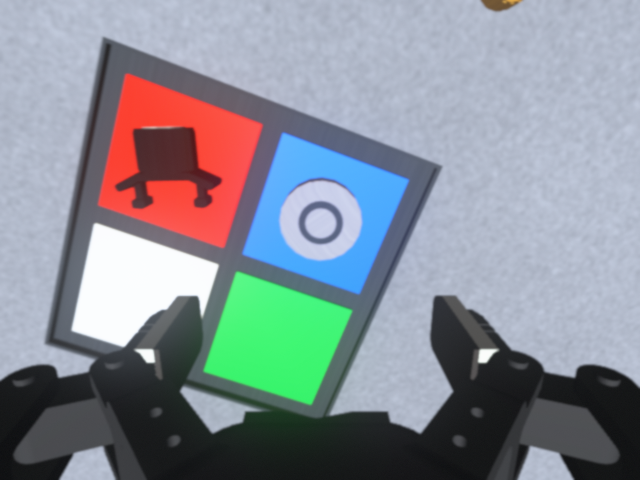

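The cover is centred on the blue mat at (321,222). The brass knob is next. The orange decoy lies across the finger line, so the yaw can stay as it is.

Emit:
drive_tool(plan=[[[25,19,0],[0,0,0],1],[[55,42,0],[0,0,0],1],[[85,65,0],[0,0,0],1],[[115,88,20],[0,0,0],1],[[140,108,40],[0,0,0],1],[[154,118,60],[0,0,0],1],[[154,118,60],[0,0,0],1],[[154,118,60],[0,0,0],1]])

```text
t: 12.07
eef_pos: [0.4351, -0.0247, 0.0855]
tool_rot: [[0.317, -0.949, -0.005], [-0.949, -0.317, -0.002], [-0.0, 0.006, -1.0]]
force: [-0.0, 0.8, 0.8]
opening: 0.0853
grip_force: 0.0
```

```bash
python3 -c "
from h import *
d=snap('w7')
print(px(d,[.4375,-.0235,.025]))
go([.4375,-.0235,.006],None)"
```

```text
[312.38743874 253.50732896]
shift [-0.  -1.  80.6] turn z None yaw -161.5 pos [ 0.4368 -0.0238  0.0866] j6 0.2 t 12.1167 open 0.08536759792593109
```

View pics/w7.png

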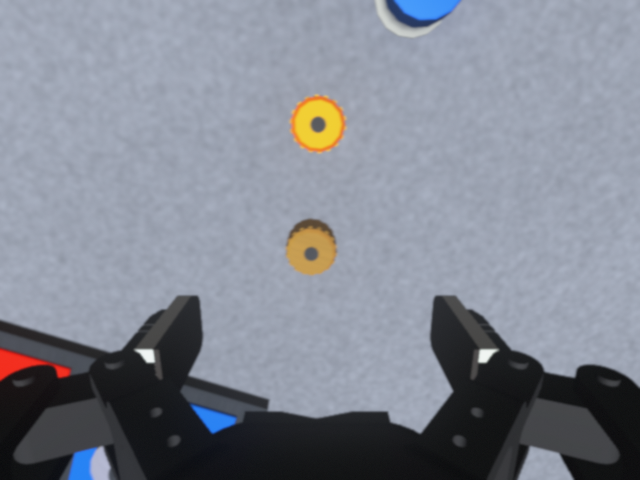

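The brass knob's top at (311,252) matches the prediction.

Emit:
drive_tool(plan=[[[0,-1,25],[0,0,0],1],[[0,-1,50],[0,0,0],1],[[0,-1,67],[0,0,0],1],[[0,-1,77],[0,0,0],1],[[0,-1,81],[0,0,0],1],[[0,-1,81],[0,0,0],1]])

```text
t: 12.62
eef_pos: [0.4384, -0.0224, 0.0059]
tool_rot: [[0.32, -0.947, -0.001], [-0.947, -0.32, -0.0], [0.0, 0.001, -1.0]]
force: [0.5, -1.2, 0.5]
opening: 0.0853
grip_force: 0.0
```

Emit:
drive_tool(plan=[[[0,0,0],[0,0,0],0],[[0,0,0],[0,0,0],-0.5],[[0,0,0],[0,0,0],-1],[[0,0,0],[0,0,0],-1],[[0,0,0],[0,0,0],-1],[[0,0,0],[0,0,0],-1],[[0,0,0],[0,0,0],-1],[[0,0,0],[0,0,0],-1]])

```text
t: 13.28
eef_pos: [0.4384, -0.0231, 0.0072]
tool_rot: [[0.319, -0.948, 0.001], [-0.948, -0.319, 0.0], [0.0, -0.001, -1.0]]
force: [-1.1, 1.0, 5.4]
opening: 0.0257
grip_force: 58.7
```

Emit:
drive_tool(plan=[[[0,0,-15],[0,0,0],-1],[[0,0,-40],[0,0,0],-1],[[0,0,-70],[0,0,0],-1],[[0,0,-95],[0,0,0],-1],[[0,0,-100],[0,0,0],-1],[[0,0,-100],[0,0,0],-1]])

```text
t: 13.78
eef_pos: [0.4391, -0.0229, 0.1083]
tool_rot: [[0.318, -0.948, 0.005], [-0.948, -0.318, 0.002], [0.0, -0.005, -1.0]]
force: [0.1, 0.7, -0.4]
opening: 0.0255
grip_force: 59.2
```

```bash
python3 -c "
from h import *
go([.615,.273,.106],None)"
```

```text
shift [-224.5 -260.9    3.7] turn z None yaw -161.4 pos [ 0.4391 -0.0229  0.1083] j6 0.2 t 13.7833 open 0.025484716365483575
```

Emit:
drive_tool(plan=[[[-15,-17,0],[0,0,0],-1],[[-38,-44,0],[0,0,0],-1],[[-63,-73,0],[0,0,0],-1],[[-88,-102,0],[0,0,0],-1],[[-113,-131,0],[0,0,0],-1],[[-138,-160,0],[0,0,0],-1],[[-163,-189,0],[0,0,0],-1],[[-188,-218,0],[0,0,0],-1]])

```text
t: 14.45
eef_pos: [0.5843, 0.2255, 0.1039]
tool_rot: [[0.318, -0.948, -0.004], [-0.948, -0.318, -0.002], [0.001, 0.004, -1.0]]
force: [-0.3, 0.1, -0.2]
opening: 0.025
grip_force: 59.2
```

Emit:
drive_tool(plan=[[[-20,-23,0],[0,0,0],-1],[[-36,-42,20],[0,0,0],-1],[[-36,-42,45],[0,0,0],-1],[[-36,-42,60],[0,0,0],-1],[[-36,-42,60],[0,0,0],-1],[[-36,-42,60],[0,0,0],-1]])

```text
t: 14.95
eef_pos: [0.6119, 0.271, 0.0436]
tool_rot: [[0.318, -0.948, -0.004], [-0.948, -0.318, -0.003], [0.002, 0.005, -1.0]]
force: [0.2, -0.1, -0.2]
opening: 0.0254
grip_force: 59.2
```

```bash
python3 -c "
from h import *
go([.615,.273,.0132],None)"
```

```text
shift [-1.  -3.8 30.4] turn z None yaw -161.4 pos [0.6119 0.271  0.0436] j6 -19.1 t 14.95 open 0.02537443449766166
```

Emit:
drive_tool(plan=[[[-1,-3,10],[0,0,0],-1],[[-1,-3,20],[0,0,0],-1],[[-1,-3,26],[0,0,0],-1],[[-1,-3,30],[0,0,0],-1],[[-1,-3,30],[0,0,0],-1],[[-1,-3,31],[0,0,0],-1],[[-1,-3,31],[0,0,0],-1]])

```text
t: 15.53
eef_pos: [0.6158, 0.2739, 0.0156]
tool_rot: [[0.318, -0.948, 0.001], [-0.948, -0.318, 0.0], [-0.0, -0.001, -1.0]]
force: [-0.7, -0.0, -0.5]
opening: 0.0255
grip_force: 59.2
```

Emit:
drive_tool(plan=[[[0,0,0],[0,0,0],-1],[[0,0,0],[0,0,0],0],[[0,0,0],[0,0,0],0.2],[[0,0,0],[0,0,0],0.4],[[0,0,0],[0,0,0],0.4],[[0,0,0],[0,0,0],0.4]])

```text
t: 16.03
eef_pos: [0.6157, 0.2739, 0.0154]
tool_rot: [[0.318, -0.948, 0.0], [-0.948, -0.318, 0.0], [-0.0, -0.0, -1.0]]
force: [0.2, 0.5, -0.4]
opening: 0.0599
grip_force: 0.0
```

Emit:
drive_tool(plan=[[[0,0,-10],[0,0,0],0.4],[[0,0,-35],[0,0,0],1],[[0,0,-70],[0,0,0],1],[[0,0,-100],[0,0,0],1],[[0,0,-130],[0,0,0],1],[[0,0,-140],[0,0,0],1],[[0,0,-140],[0,0,0],1]])

```text
t: 16.62
eef_pos: [0.6174, 0.2749, 0.1604]
tool_rot: [[0.319, -0.948, 0.008], [-0.948, -0.319, 0.005], [-0.002, -0.009, -1.0]]
force: [0.1, 0.4, -0.3]
opening: 0.0854
grip_force: 0.0
```

```bash
python3 -c "
from h import *
snap('w8')
go([.695,-.144,.15],157)"
```

```text
shift [421.6  58.4   6.6] turn z 41.56258906900558 yaw -161.4 pos [0.6161 0.2743 0.1574] j6 -19.1 t 16.6667 open 0.08558048358901896
```

View pics/w8.png

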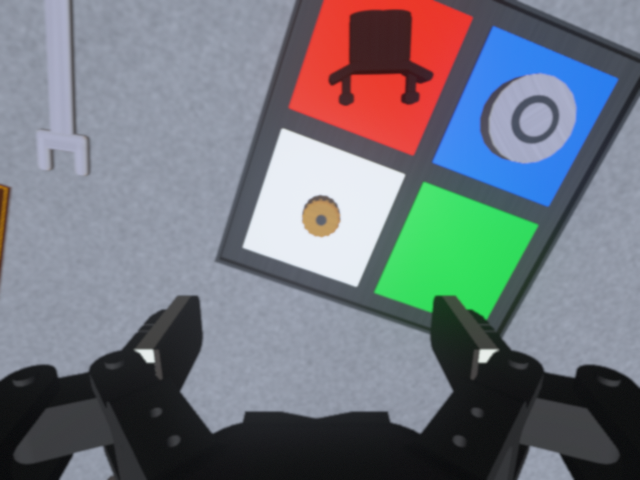

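The brass knob stands centred on the white mat at (321,216). Now the yellow tee.

Emit:
drive_tool(plan=[[[20,3,0],[0,0,3],1],[[50,7,0],[0,0,6],1],[[85,12,0],[0,0,10],1],[[120,17,0],[0,0,14],1],[[155,22,0],[0,0,18],1],[[190,27,0],[0,0,22],1],[[225,31,0],[0,0,26],1],[[260,36,0],[0,0,30],1]])

```text
t: 17.33
eef_pos: [0.6632, 0.0141, 0.1529]
tool_rot: [[-0.202, -0.979, -0.004], [-0.979, 0.202, -0.001], [0.001, 0.004, -1.0]]
force: [1.9, -0.5, 0.8]
opening: 0.0855
grip_force: 0.0
```

```bash
python3 -c "
from h import *
go([.695,-.144,.12],157)"
```

```text
shift [148.4 -63.2  32.8] turn z 11.367064713919405 yaw 168.4 pos [0.6632 0.0141 0.1529] j6 -26.8 t 17.3333 open 0.08546727802630182
```

Emit:
drive_tool(plan=[[[32,-14,0],[0,0,3],1],[[64,-27,5],[0,0,6],1],[[96,-41,15],[0,0,9],1],[[128,-55,25],[0,0,11],1],[[148,-63,33],[0,0,11],1],[[148,-63,33],[0,0,11],1],[[148,-63,33],[0,0,11],1]])

```text
t: 17.92
eef_pos: [0.695, -0.143, 0.1189]
tool_rot: [[-0.384, -0.923, -0.006], [-0.923, 0.384, 0.0], [0.002, 0.006, -1.0]]
force: [0.4, 0.1, -0.5]
opening: 0.0851
grip_force: 0.0
```

```bash
python3 -c "
from h import *
d=snap('w9')
print(px(d,[.695,-.144,.034]))
go([.695,-.144,.008],157)"
```

```text
[316.01493013 237.42922913]
shift [  2.2  -0.7 112.1] turn z 0.5128830671989988 yaw 157.5 pos [ 0.6956 -0.1418  0.1201] j6 -23.9 t 17.9667 open 0.08565238195999979
```

View pics/w9.png

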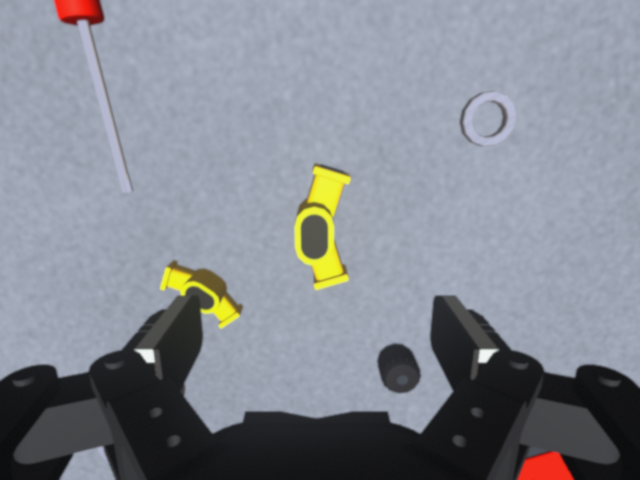

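The larger yellow tee's collar is at (314,236), within 1 mm, with its long axis along the image vertical. The small tee at (200,295) and the black knob at (398,370) are clear of the fingers.

Emit:
drive_tool(plan=[[[2,-1,30],[0,0,0],0.5],[[2,-1,60],[0,0,0],0.5],[[2,-1,85],[0,0,0],0.5],[[2,-1,103],[0,0,0],0.5],[[2,-1,111],[0,0,0],0.5],[[2,-1,114],[0,0,0],0.5],[[2,-1,114],[0,0,0],0.5]])

```text
t: 18.55
eef_pos: [0.697, -0.1429, 0.0083]
tool_rot: [[-0.38, -0.925, -0.0], [-0.925, 0.38, -0.0], [0.0, 0.0, -1.0]]
force: [0.4, 0.5, -0.0]
opening: 0.0641
grip_force: 0.0
```

Emit:
drive_tool(plan=[[[0,0,0],[0,0,0],0],[[0,0,0],[0,0,0],-0.5],[[0,0,0],[0,0,0],-1],[[0,0,0],[0,0,0],-1],[[0,0,0],[0,0,0],-1],[[0,0,0],[0,0,0],-1],[[0,0,0],[0,0,0],-1],[[0,0,0],[0,0,0],-1]])

```text
t: 19.22
eef_pos: [0.6982, -0.144, 0.0104]
tool_rot: [[-0.381, -0.924, 0.004], [-0.924, 0.381, -0.0], [-0.001, -0.003, -1.0]]
force: [-0.3, -0.5, 5.5]
opening: 0.0234
grip_force: 57.8
```

Emit:
drive_tool(plan=[[[0,0,-15],[0,0,0],-1],[[0,0,-40],[0,0,0],-1],[[0,0,-70],[0,0,0],-1],[[0,0,-100],[0,0,0],-1],[[0,0,-120],[0,0,0],-1],[[0,0,-120],[0,0,0],-1]])

```text
t: 19.72
eef_pos: [0.6997, -0.1444, 0.1346]
tool_rot: [[-0.381, -0.925, 0.01], [-0.925, 0.381, -0.001], [-0.003, -0.01, -1.0]]
force: [0.9, -0.3, 0.8]
opening: 0.0233
grip_force: 57.2
```

```bash
python3 -c "
from h import *
go([.500,.2755,.12],None)"
```

```text
shift [-312.1  344.7   12. ] turn z None yaw 157.6 pos [ 0.6997 -0.1444  0.1346] j6 -23.7 t 19.7167 open 0.023280218481255242
```

Emit:
drive_tool(plan=[[[-15,16,0],[0,0,0],-1],[[-40,44,0],[0,0,0],-1],[[-66,73,0],[0,0,0],-1],[[-92,101,0],[0,0,0],-1],[[-118,130,0],[0,0,0],-1],[[-144,159,0],[0,0,0],-1],[[-170,187,0],[0,0,0],-1],[[-196,216,0],[0,0,0],-1]])

```text
t: 20.38
eef_pos: [0.5704, 0.1209, 0.1276]
tool_rot: [[-0.382, -0.924, -0.001], [-0.924, 0.382, -0.0], [0.001, 0.001, -1.0]]
force: [1.2, 0.7, 0.2]
opening: 0.0231
grip_force: 57.2
```

Emit:
drive_tool(plan=[[[-26,28,0],[0,0,0],-1],[[-52,57,0],[0,0,0],-1],[[-78,86,0],[0,0,0],-1],[[-100,110,10],[0,0,0],-1],[[-114,126,30],[0,0,0],-1],[[-114,126,50],[0,0,0],-1],[[-114,126,50],[0,0,0],-1],[[-114,126,50],[0,0,0],-1]])

```text
t: 21.05
eef_pos: [0.4981, 0.2724, 0.0771]
tool_rot: [[-0.381, -0.924, -0.003], [-0.924, 0.381, -0.003], [0.004, 0.002, -1.0]]
force: [0.7, -0.8, 0.2]
opening: 0.0232
grip_force: 57.2
```

```bash
python3 -c "
from h import *
go([.500,.2755,.0164],None)"
```

```text
shift [-3.8 -0.7 60.7] turn z None yaw 157.6 pos [0.4981 0.2724 0.0771] j6 -67.4 t 21.05 open 0.023241475115992394
```

Emit:
drive_tool(plan=[[[-3,0,20],[0,0,0],-1],[[-3,0,38],[0,0,0],-1],[[-3,0,50],[0,0,0],-1],[[-3,0,57],[0,0,0],-1],[[-3,0,60],[0,0,0],-1],[[-3,0,61],[0,0,0],-1],[[-3,0,61],[0,0,0],-1]])

```text
t: 21.63
eef_pos: [0.5009, 0.276, 0.0181]
tool_rot: [[-0.382, -0.924, 0.001], [-0.924, 0.382, 0.001], [-0.001, -0.001, -1.0]]
force: [-0.1, 0.2, -0.2]
opening: 0.0235
grip_force: 57.2
```

Emit:
drive_tool(plan=[[[0,0,0],[0,0,0],-1],[[0,0,0],[0,0,0],-0.3],[[0,0,0],[0,0,0],0],[[0,0,0],[0,0,0],0.3],[[0,0,0],[0,0,0],0.3],[[0,0,0],[0,0,0],0.3]])

```text
t: 22.13
eef_pos: [0.5002, 0.276, 0.0175]
tool_rot: [[-0.382, -0.924, 0.0], [-0.924, 0.382, 0.0], [-0.0, -0.0, -1.0]]
force: [-0.2, -0.1, 0.7]
opening: 0.0553
grip_force: 0.0
```

Emit:
drive_tool(plan=[[[0,0,-10],[0,0,0],0.3],[[0,0,-35],[0,0,0],0.5],[[0,0,-70],[0,0,0],1],[[0,0,-100],[0,0,0],1],[[0,0,-130],[0,0,0],1],[[40,0,-150],[0,0,0],1],[[80,0,-150],[0,0,0],1],[[80,0,-150],[0,0,0],1]])

```text
t: 22.8
eef_pos: [0.4663, 0.1974, 0.1691]
tool_rot: [[-0.384, -0.923, -0.002], [-0.923, 0.384, 0.0], [0.0, 0.002, -1.0]]
force: [-0.4, 0.7, -1.0]
opening: 0.0848
grip_force: 0.0
```

```bash
python3 -c "
from h import *
d=snap('e1');a=snap('e2','side')
c=cv2.resize(a['color'][140:480,160:480],None,fx=1.75,fy=1.75)
v=np.zeros((595,800,3),np.uint8);x=cv2.resize(d['color'],(400,300));y=cv2.resize(a['color'][270:470,165:395],(395,343));v[:300,:400]=x;v[:343,400:795]=y
b=bot.get_image('scene')['color'];v[345:545,:400]=cv2.resize(b[200:340,100:380],(400,200));v[345:545,400:]=cv2.resize(b[170:285,290:490],(400,200))
cv2.imwrite('pics/e.png',v[:,:,::-1])"
```

```text
(no output)
```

View pics/e.png

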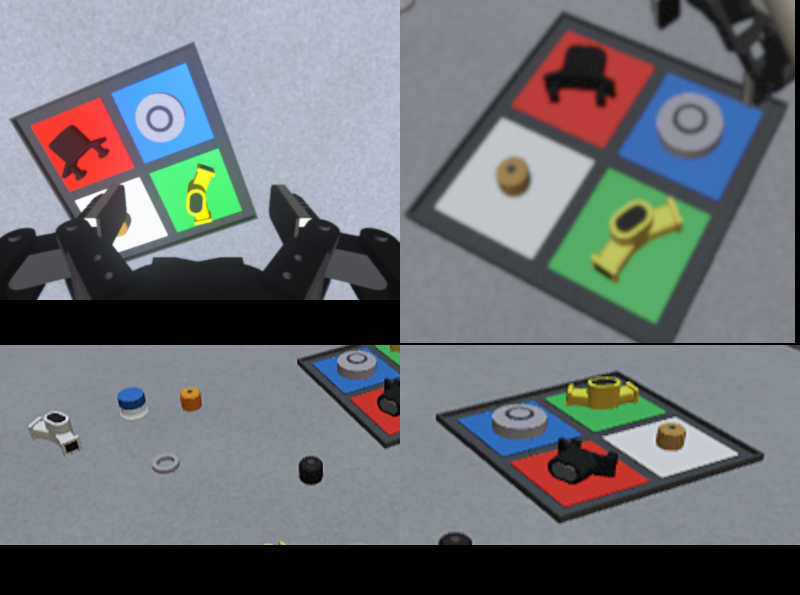

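```bash
python3 -c "
from h import *
np.set_printoptions(precision=4,suppress=True)
a=load('e2');f=lambda x,y,z:w(a,165+(x-400)*230/395,270+y*200/343,z)[:2]
print('tee',f(631,219,.04),'brass',f(513,169,.031),'cover',f(690,119,.026),'mats g (.500,.2755) w (.615,.273) b (.498,.161)')
d=load('w6');e=w(d,164,128,.026);t=(w(d,140,205,.016)+w(d,204,202,.016))/2
print('mouth centre',e+(t-e)*28/55,'red .613 .158')"
```

```text
tee [0.4982 0.2736] brass [0.6125 0.2728] cover [0.4981 0.1608] mats g (.500,.2755) w (.615,.273) b (.498,.161)
mouth centre [0.6136 0.1589 0.0209] red .613 .158
```

All four parts measure within 3 mm of their mat centres. The white tee and the black knob haven't moved. Handing in.

```bash
python3 -c "
from workcell import bot
print(bot.close_job())"
```

```text
the job is handed in; nothing more can be done
None
```

I handed the job in with the mouthpiece, cover, yellow tee and brass knob upright on their mats, each within about 3 mm of the mat's centre by camera, and with the white tee and black knob left untouched; the hand-in returned no verdict.

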